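Show a spark-erosion electrode to the inspection camera

TASK

The electrode with the red cap in the blue rack has its cap standing proud: while it is still in the rack, press the cap down fully home. Then draw the electrode straight up out of the rack and tip it over so that its graphite working face points squarely into the lens of the inspection camera, centred on the lens and about 100 mm in front of it. Finish while still holding it there steady in the gripper, cap still home, with nothing touching the camera and without disturbing the other things.

Things in the scene. Friction and masses are not known exactly. Their poses are not given: they have to be found in the camera images.
- electrode_mid (a point): Point on the axis of the loose red-capped electrode (0.3 to 0.5 kg), 60 mm from its working face; z runs along the axis from face to cap (up at the start). Round; from the face: graphite dia 26 mm at 0-20 mm, dia 36 at 20-60; steel flange dia 44 at 60-66; steel shank dia 28 at 66-102 (grip here), then neck and red cap. It stands in a rack hole, its face on the hole floor.
- electrode_face (a point): Centre of the electrode's working face, the free flat end of the graphite (its lowest point at the start, 10 mm above the table).
- cap_top (a point): Centre of the top of the red plastic cap, 24 mm diameter and 18 mm tall; 127 mm from the working face when fully proud, 120 mm when home (its rim then meets the top of the steel shank).
- cap (a joint): How far the red cap is pressed on, in m: 0 fully proud (7 mm gap), 0.007 fully home. It moves along the electrode's axis with about 5 N of friction and stays where it is left.
- rack: Fixed blue block 90 x 260 x 50 mm high with three upright blind holes 39 mm in diameter and 40 mm deep, in a row along its y axis at -85, 0 and +85 mm. Origin at the centre of its underside on the table, z up. The red-capped electrode and the two spare ones stand in the holes in any order.
- camera: Fixed inspection camera on a low stand on the table, with a white ring light 72 mm across (80 mm housing) around its dark blue lens. Origin at the centre of the lens front, 125 mm above the table; its z axis points out of the lens along the line of sight, up and back towards the robot, 40 degrees from vertical; the camera's body lies on the -z side.
- spare_yellow: Loose electrode of the same shape in the rack, with a yellow cap, already home. Origin at its working face, z up. Leave it alone.
- spare_white: Loose electrode of the same shape in the rack, with a white cap, already home. Origin at its working face, z up. Leave it alone.
- form_electrode: Loose graphite block 50 x 40 x 55 mm high with a steel stud 20 mm high on top, standing on the table; origin under its centre. Leave it alone.
- sleeve: Loose brass sleeve, 42 mm outer diameter, 30 mm high, standing on the table; origin under its centre. Leave it alone.
- cone_electrode: Loose graphite cone, 52 mm diameter at the foot, 78 mm high; origin under its centre. Leave it alone.
- jar: Loose white jar with a blue lid, 60 mm diameter, 85 mm high; origin under its centre. Leave it alone.
- screwdriver: Loose screwdriver with a green handle, lying along its x axis, handle to -x; about 200 mm long. Leave it alone.
Not all that is in view belongs to the job. Leave any green or orange look-alike of the part that bears electrode_mid alone.

How it is judged:
By the outcome, as a careful person would: the job done as asked, in the order asked, and still so for the second after the job is handed in, while the arm keeps its last pose, push and grip.
It also fails if it takes over 45 s, if anything falls off the work surface, if the arm or the gripper's body presses on something with over 40 N, if the wrist force passes 120 N, or if a joint passes its speed limit or range.

ROBOT

A 6-joint arm with a two-finger parallel gripper is mounted at the origin on the work surface. World frame = base frame: x ahead of the robot, y to its left, z up, the work surface at z = 0. Lengths are in m, angles in rad, forces in N, time in s.
With the tool pointing down it reaches from about 0.425 to 0.95 m from the base axis. Payload 3.5 kg.
Tool frame: the origin (TCP) lies midway between the tips of the shut fingers; the grasp point (between the pads) lies 19 mm behind it; z points along the fingers, x is the direction in which the jaws open and shut, and the axes are right-handed (so a half turn about z gives the same grasp; the last joint's range is limited). The gripper opens to 85 mm and grips with 20 to 120 N. Pads are 22 mm wide; open, the fingers measure 114 mm over their backs; the gripper's body (76 mm by 85 mm) begins 54 mm behind the grasp point. The pads swing forward as they close: fully open they stand 13 mm farther back than shut.
Start: joints at [1.054, 0.286, 1.577, -0, 1.279, -0.15], TCP at [0.242, 0.63, 0.231] pointing down, gripper open.
Joint ranges: [-2.77, 2.77], [-0.9, 2.22], [0.21, 2.48], [-1.53, 4.67], [0.24, 2.81], [-2.84, 2.84]. Speed limits (rad/s): [2.79, 2.79, 3.14, 3.14, 3.14, 3.14].

INTERFACE

Orientations are given as a unit quaternion [x, y, z, w].
In Python, from plant import readout, optics, ctrl gives the robot as it stands. The module is installed in compiled form; this text tells all that it offers.
- The arm moves only by the shell command python3 -m crank 'ROWS' [OPENING] [FORCE]. ROWS is text: rows parted by semicolons, each of 6 numbers parted by spaces: the shift along the tool's x, y, z in mm, then the turn, a rotation vector about the tool's x, y, z in rad. In form: dx dy dz ax ay az; .... A call has 1 to 5 rows; each row shifts and turns the commanded pose from where the row before left it, along the tool's axes as they then stand; what a row does not reach is not made up. A row lasts 1/8 s, in which the tool goes at most 62.5 mm and 10.7 degrees, less where a joint would pass 70% of its speed; a pose out of reach is approached as far as the arm can. A call is refused whole if a number of a shift passes 62.5 or a number of a turn 0.188, either way. A call with a gripper value outside its range is refused whole. OPENING is the opening, from -1 (shut) to 1 (fully open), set as the call begins (- or left out, the last holds). The fingers move at their own pace and stop on an object; FORCE is the grip in N (left out, the last holds). Time passes only in rows, so rows that do not move let the fingers close. It gives the time, the measured TCP pose, the force and the opening at its end, in the units of the state.
- readout.get_state(): the state, without advancing time (a new reading comes with each control period).
- optics.read_camera(name): name is "side" or "top"; returns the picture (400x640x3 uint8, red, green, blue); there is no depth.
- optics.calibration(name): a dict with "mtx" (3x3 intrinsics, pixels), "rvec" (rotation vector, rad) and "tvec" (3), from world to camera coordinates, as OpenCV has them. Camera axes: x right, y down, z forward; pixel columns grow to the right and rows downward; lengths in m; the calibration is good to about 2 mm. A picture is of the moment at which its call begins. calibration takes no time and is no camera call.
- ctrl.sign_off(): hands the job in, once; it reports no verdict.
Trained networks look in the newest picture that a camera, given by its name, has taken for a name from the list of things; names that differ only in an ending like _2 or _b are one class to them, and where a whole thing is asked for, a point or a joint stands for the part that bears it (a point fixed in the world has none). Each returns a list of dicts, best first, with "p" (0 to 1); they miss things now and then, are a little off and sometimes report something else, mostly with a low value. They report only what shows in the picture. A call takes as long as a camera call. They do not tell look-alikes from the thing itself.
- optics.recognise(camera, thing): "xy" ([column, row] as shares, 0 to 1, of the picture: columns of its width, rows of its height, amid what is visible of it).
The state is a dict: "time": time; "qpos": joint angles; "dq": joint speeds; "joint_efforts": joint torques, N m; "eef_pos": TCP position; "tcp_rot": TCP orientation; "contact_force": force on the tool from outside, world axes, zero at the start; "wrist_torque": the same for the moment, N m; "opening": opening from 0.0 (shut) to 1.0 (fully open).
Only numpy, scipy, OpenCV 4.12 (cv2) and the standard library are available. Lean on these libraries where they do the work, as an engineer would, in place of code of your own. Each camera call takes 0.05 s, during which the arm holds its last target.

## Working session

There is one attempt and no reset: what is moved stays moved. The work goes in short steps, Python scripts to look and compute and a shell command to move; the robot and the scene stay as the last step left them, time stands still between calls to the robot, and variables do not carry over. Pictures are saved under pics/ and viewed, and the job is handed in when it is done.

```bash
mkdir -p pics; python3 - <<'E'
from plant import readout, optics
import cv2
for n in ("side","top"):
    im=optics.read_camera(n); cv2.imwrite(f"pics/{n}0.png",im[:,:,::-1])
    c=optics.calibration(n); print(n,c)
    for t in ["electrode_mid","cap_top","electrode_face","rack","camera","spare_yellow","spare_white"]:
        print(t,[(round(r['p'],2),round(r['xy'][0]*640),round(r['xy'][1]*400)) for r in optics.recognise(n,t)][:4])
print(readout.get_state())
E
```

```text
side {'mtx': array([[369.34988883,   0.        , 324.74758733],
       [  0.        , 369.34988883, 203.39094998],
       [  0.        ,   0.        ,   1.        ]]), 'rvec': array([ 2.14818665, -0.62996982,  0.28285961]), 'tvec': array([-0.48640347,  0.30272901,  0.64000012])}
electrode_mid [(0.87, 278, 246), (0.79, 354, 248), (0.75, 426, 246), (0.74, 346, 211)]
cap_top [(0.67, 278, 225), (0.58, 354, 236), (0.49, 347, 197), (0.42, 431, 227)]
electrode_face [(0.87, 278, 245), (0.86, 350, 213), (0.78, 351, 251), (0.75, 424, 246)]
rack [(0.85, 373, 319)]
camera [(0.78, 332, 151)]
spare_yellow [(0.86, 372, 283)]
spare_white [(0.74, 395, 321)]
top {'mtx': array([[453.44269499,   0.        , 324.43252586],
       [  0.        , 453.44269499, 200.56126104],
       [  0.        ,   0.        ,   1.        ]]), 'rvec': array([ 2.12353471, -2.14176002,  0.16294646]), 'tvec': array([0.04394271, 0.58966619, 1.32177611])}
electrode_mid [(0.61, 332, 241), (0.47, 332, 179), (0.47, 391, 155), (0.46, 378, 204)]
cap_top [(0.53, 333, 239)]
electrode_face [(0.64, 335, 183), (0.64, 394, 154), (0.61, 33
[... 160 characters left out ...]
time': 0.8, 'qpos': array([ 1.05402563e+00,  2.86287119e-01,  1.57668124e+00,  3.38801885e-06,
        1.27860771e+00, -1.50022537e-01]), 'dq': array([ 3.26321145e-03,  7.14491848e-04,  1.58835361e-03,  1.35131190e-03,
       -5.59566782e-04, -6.10940571e-05]), 'joint_efforts': array([-7.08938956e-05, -4.05906379e+01, -2.92923707e+01, -1.93140850e-04,
        4.76239929e-04, -5.15781721e-06]), 'eef_pos': array([0.24202469, 0.63011014, 0.23134364]), 'tcp_rot': array([ 8.24191319e-01,  5.66311460e-01,  6.75277714e-06, -5.08196152e-06]), 'contact_force': array([ 0.14900142, -0.20204712,  0.78161266]), 'wrist_torque': array([-0.01369682, -0.03076994, -0.00200736]), 'opening': 1.0034887659470064}
```

View pics/side0.png

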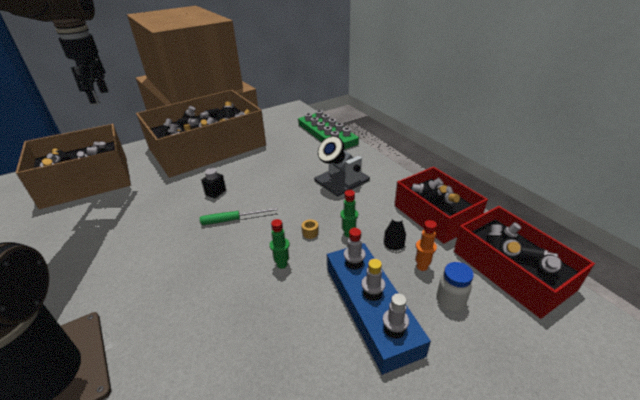

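View pics/top0.png

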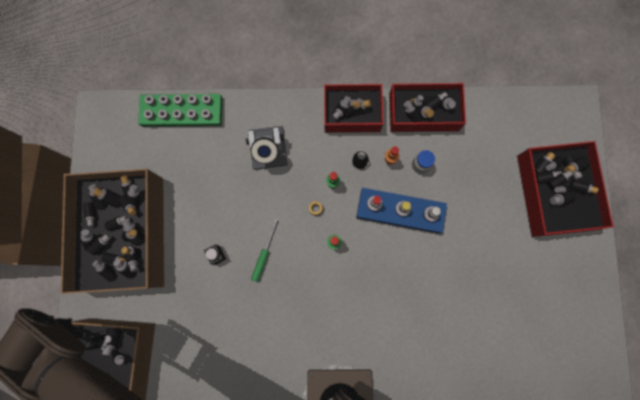

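The red-capped electrode in the rack is at about side (354,240) and top (376,202). The camera lens is at about side (331,150) and top (264,152). I'll zoom in to measure both.

```bash
python3 - <<'E'
import cv2, numpy as np
s=cv2.imread("pics/side0.png"); t=cv2.imread("pics/top0.png")
def crop(im,x,y,w,h,k): return cv2.resize(im[y:y+h,x:x+w],None,fx=k,fy=k,interpolation=cv2.INTER_CUBIC)
cv2.imwrite("pics/zs.png",crop(s,310,125,130,245,3)[:600] if 0 else crop(s,310,220,130,150,4)[:600])
a=crop(s,310,130,65,65,6); b=crop(t,240,120,65,65,6)
cv2.imwrite("pics/zc.png",np.hstack([a,b]))
cv2.imwrite("pics/zt.png",crop(t,350,180,105,60,7))
E
```

```text
(no output)
```

View pics/zs.png

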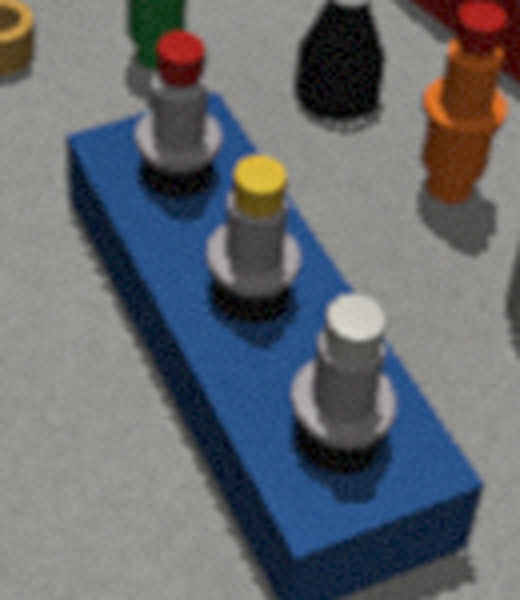

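View pics/zc.png

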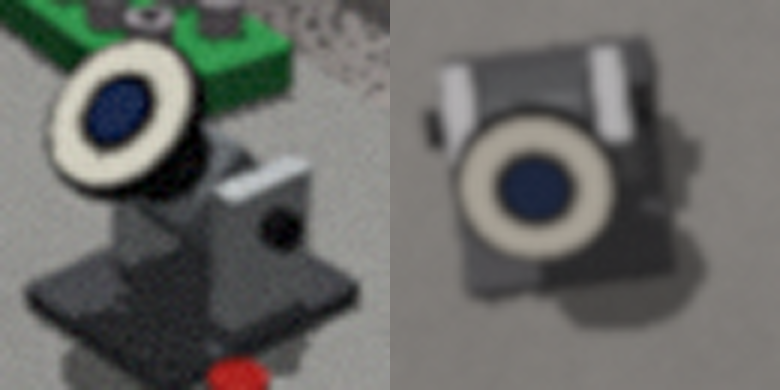

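View pics/zt.png

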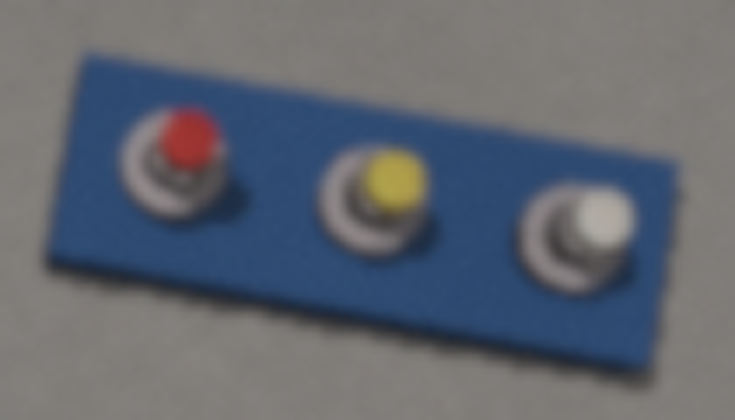

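```bash
cat > h.py <<'E'
import cv2, numpy as np
from plant import optics, readout
from scipy.optimize import least_squares
from scipy.spatial.transform import Rotation as R
C={n:optics.calibration(n) for n in("side","top")}
def proj(n,P):
    c=C[n]; return cv2.projectPoints(np.asarray(P,float).reshape(-1,3),c["rvec"],c["tvec"],c["mtx"],None)[0][:,0]
def hullc(n,P):
    h=cv2.convexHull(proj(n,P).astype(np.float32)*1); m=cv2.moments(h); return np.array([m["m10"]/m["m00"],m["m01"]/m["m00"]])
a=np.linspace(0,2*np.pi,40,endpoint=False)
def cyl(p,ax,r,z0,z1):
    ax=np.asarray(ax,float)/np.linalg.norm(ax); u=np.cross(ax,[0.3,1,.1]);u/=np.linalg.norm(u);v=np.cross(ax,u)
    ring=np.outer(np.cos(a),u)+np.outer(np.sin(a),v)
    return np.vstack([np.asarray(p)+ax*z+r*ring for z in(z0,z1)])
def blob(im,mask,near,rad=25):
    n,l,s,c=cv2.connectedComponentsWithStats(mask.astype(np.uint8)); 
    best=None
    for i in range(1,n):
        if s[i,4]>=15 and np.hypot(*(c[i]-near))<rad and (best is None or s[i,4]>s[best,4]): best=i
    return (c[best],s[best,4],l==best) if best else None
def hsv(im): return cv2.cvtColor(im,cv2.COLOR_RGB2HSV).astype(int)
E
cat > m.py <<'E'
from h import *
im={n:cv2.imread(f"pics/{n}0.png")[:,:,::-1].copy() for n in C}
near={'red':{'side':(355,234),'top':(376,200)},'yel':{'side':(375,266),'top':(406,206)}}
def mask(n,k):
    H=hsv(im[n]);
    if k=='red': return ((H[...,0]<8)|(H[...,0]>172))&(H[...,1]>130)&(H[...,2]>70)
    if k=='yel': return (H[...,0]>18)&(H[...,0]<32)&(H[...,1]>110)&(H[...,2]>80)
    if k=='lens': return (H[...,0]>100)&(H[...,0]<130)&(H[...,1]>80)&(H[...,2]<150)
pos={}
for k,top in(('red',.137),('yel',.130)):
    b={n:blob(im[n],mask(n,k),near[k][n],8) for n in C}
    print(k,{n:(b[n][0].round(1),b[n][1]) for n in b})
    f=lambda v:np.concatenate([hullc(n,cyl([v[0],v[1],v[2]-.018],[0,0,1],.012,0,.018))-b[n][0] for n in C])
    r=least_squares(f,[.5,0,top],x_scale=.01,diff_step=1e-4);print('free z',r.x.round(4),r.fun.round(2))
    r=least_squares(lambda v:f([v[0],v[1],top]),[.5,0],x_scale=.01,diff_step=1e-4);print('fix z',r.x.round(4),r.fun.round(2)); pos[k]=r.x
d=pos['yel']-pos['red'];print('spacing',np.linalg.norm(d),'dir',np.degrees(np.arctan2(d[1],d[0])))
# camera: ring outer contour ellipse + lens centroid
obs={}
for n,nr in(('side',(330,149)),('top',(264,151))):
    H=hsv(im[n]); wm=(H[...,2]>(150 if n=='side' else 130))&(H[...,1]<60)
    b=blob(im[n],wm,nr,8); l=blob(im[n],mask(n,'lens'),nr,6)
    print(n,'ring',b and (b[0].round(1),b[1]),'lens',l and (l[0].round(1),l[1]))
    cs,_=cv2.findContours(b[2].astype(np.uint8),cv2.RETR_EXTERNAL,cv2.CHAIN_APPROX_NONE)
    e=cv2.fitEllipse(max(cs,key=len));print('ell',np.round(e[0],2),np.round(e[1],1),round(e[2],1)); obs[n]=(np.array(e[0]),e)
def ax(yaw,t=np.radians(40)): return np.array([np.sin(t)*np.cos(yaw),np.sin(t)*np.sin(yaw),np.cos(t)])
def ring(v,n):
    c=cyl([v[0],v[1],v[2]],ax(v[3]),.036,0,.0)[:40]; return cv2.fitEllipse(proj(n,c).astype(np.float32))
def vec(e):
    A,B=e[1];t=np.radians(e[2]);Rm=np.array([[np.cos(t),-np.sin(t)],[np.sin(t),np.cos(t)]]);S=Rm@np.diag([A*A,B*B])@Rm.T/40
    return np.array([S[0,0],S[0,1],S[1,1]])
f=lambda v:np.concatenate([np.r_[np.array(ring(v,n)[0])-obs[n][0],vec(ring(v,n))/10-vec(obs[n][1])/10] for n in C])
for y0 in(2.5,-2.5,3.14):
    r=least_squares(f,[.8,.2,.125,y0],x_scale=[.01,.01,.01,.1],diff_step=1e-3);print('cam',r.x.round(4),np.degrees(r.x[3]).round(1),r.cost,r.fun.round(2))
# base plane edges check etc
E
python3 m.py
```

```text
red {'side': (array([354.6, 233.1]), np.int32(104)), 'top': (array([376.6, 199.7]), np.int32(43))}
free z [ 0.5776 -0.1095  0.1417] [-0.12  0.03  0.08 -0.16]
fix z [ 0.5794 -0.1077] [-0.01  0.94 -0.76 -0.5 ]
yel {'side': (array([374.6, 265.9]), np.int32(160)), 'top': (array([405.8, 205.6]), np.int32(46))}
free z [ 0.5617 -0.193   0.1332] [-0.19  0.04  0.14 -0.27]
fix z [ 0.5629 -0.1919] [-0.13  0.6  -0.46 -0.54]
spacing 0.08579899141456887 dir -101.03537707725233
side ring (array([329.5, 148.3]), np.int32(248)) lens (array([329.3, 148.1]), np.int32(79))
ell [329.39 148.24] [18.3 25.2] 42.6
top ring (array([263.6, 150.6]), np.int32(265)) lens (array([263.7, 151. ]), np.int32(74))
ell [263.68 150.73] [21.3 23.5] 97.3
cam [0.725  0.2131 0.1271 3.1323] 179.5 0.05051270693641181 [-0.1   0.03  0.03 -0.12  0.1   0.04 -0.1   0.16  0.07  0.15]
cam [ 0.725   0.2131  0.1271 -3.1506] -180.5 0.050514814688001064 [-0.1   0.03  0.03 -0.12  0.1   0.04 -0.1   0.16  0.07  0.15]
cam [0.725  0.2131 0.1271 3.1323] 179.5 0.05051311223021091 [-0.1   0.03  0.03 -0.12  0.1   0.04 -0.1   0.16  0.07  0.15]
```

```bash
cat >> h.py <<'E'
def backproj(n,uv,z):
    c=C[n];Rm=cv2.Rodrigues(c["rvec"])[0];o=-Rm.T@np.ravel(c["tvec"]);d=Rm.T@np.linalg.inv(c["mtx"])@np.array([uv[0],uv[1],1.]);return o+d*(z-o[2])/d[2]
E
python3 - <<'E'
from h import *
t=cv2.imread("pics/top0.png")
z=cv2.resize(t[115:185,235:295],None,fx=9,fy=9,interpolation=cv2.INTER_CUBIC)
g=cv2.createCLAHE(3,(4,4)).apply(cv2.cvtColor(z,cv2.COLOR_BGR2GRAY)); 
s=cv2.imread("pics/side0.png");z2=cv2.resize(s[130:200,308:376],None,fx=8,fy=8,interpolation=cv2.INTER_CUBIC)
cv2.imwrite("pics/base.png",g[:600]);cv2.imwrite("pics/bases.png",z2)
E
```

```text
(no output)
```

View pics/base.png

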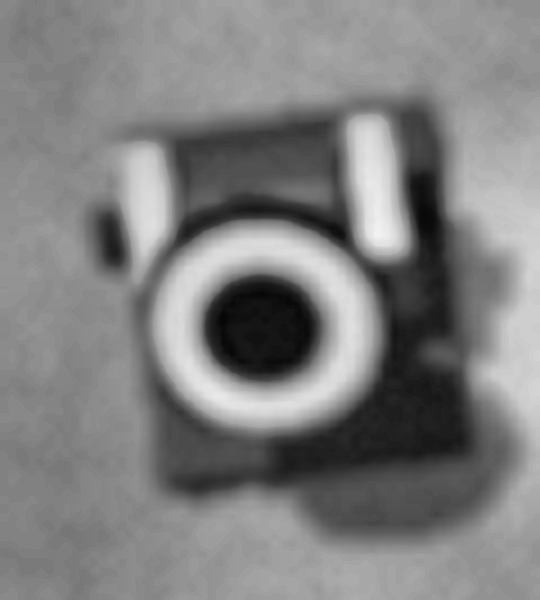

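View pics/bases.png

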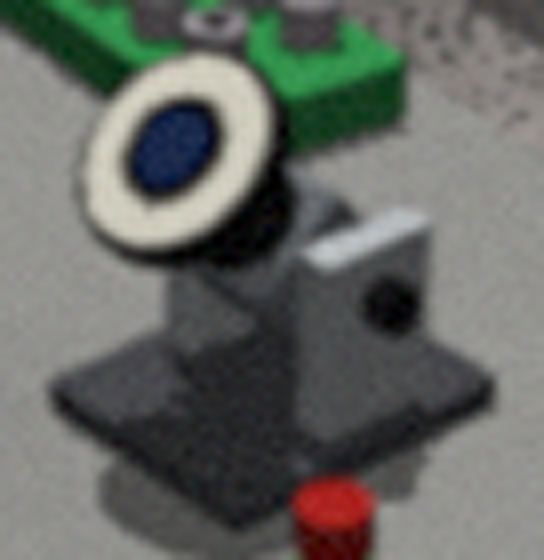

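```bash
python3 - <<'E'
from h import *
T=[backproj('top',(235+x/9-.45,115+y/9-.45),.008)[:2] for x,y in((165,490),(472,450),(435,98),(122,130))]
S=[backproj('side',(308+x/8-.45,130+y/8-.45),.008)[:2] for x,y in((50,390),(238,518),(490,383))]
print(np.round(T,4),np.round(S,4))
def an(p,q):d=np.array(q)-p;return np.degrees(np.arctan2(d[1],d[0])).round(1),np.linalg.norm(d).round(4)
print([an(T[i],T[j]) for i,j in((0,1),(2,1),(3,2),(3,0))],[an(S[0],S[1]),an(S[2],S[1])])
# yaw by contrast of ellipse residual w/ fixed position
p=[.725,.2131,.1271]
E
```

```text
[[0.6995 0.264 ]
 [0.7128 0.1565]
 [0.8414 0.1703]
 [0.8308 0.2816]] [[0.7026 0.2661]
 [0.716  0.1593]
 [0.8415 0.1784]]
[(np.float64(-83.0), np.float64(0.1083)), (np.float64(-173.8), np.float64(0.1294)), (np.float64(-84.6), np.float64(0.1118)), (np.float64(-172.4), np.float64(0.1325))] [(np.float64(-82.9), np.float64(0.1076)), (np.float64(-171.4), np.float64(0.127))]
```

```bash
cat >> h.py <<'E'
def plan(pt,Rt,N=None):
    s=readout.get_state();p=s["eef_pos"];R0=R.from_quat(s["tcp_rot"]);Rt=R.from_matrix(Rt) if not isinstance(Rt,R) else Rt
    w=(R0.inv()*Rt).as_rotvec();dp=R0.inv().apply(np.asarray(pt)-p)
    if N is None:N=int(np.ceil(max(np.linalg.norm(w)/.18,np.linalg.norm(dp)/.058,1)))
    A=sum((R.from_rotvec(w/N*k).as_matrix() for k in range(N)),np.zeros((3,3)));d=np.linalg.solve(A,dp)
    print("t",round(s["time"],2),"p",p.round(4),"N",N,"row:",(d*1e3).round(1),(w/N).round(4),"F",s["contact_force"].round(1),"op",round(s["opening"],3),"q",s["qpos"].round(2))
def down(yawdeg):
    y=np.radians(yawdeg);x=np.array([np.cos(y),np.sin(y),0]);z=np.array([0,0,-1.]);return np.c_[x,np.cross(z,x),z]
E
python3 -c "
from h import *
plan([.5785,-.1087,.231],down(-11))"
```

```text
t 0.8 p [0.242  0.6301 0.2313] N 14 row: [-8.1 62.4  0. ] [-0.     -0.      0.0997] F [ 0.1 -0.2  0.8] op 1.003 q [ 1.05  0.29  1.58  0.    1.28 -0.15]
```

```bash
python3 -c "
from h import *
plan([.5785,-.1087,.231],down(-11),17)"
```

```text
t 0.8 p [0.242  0.6301 0.2313] N 17 row: [-6.2 51.5  0. ] [-0.     -0.      0.0821] F [ 0.1 -0.2  0.8] op 1.003 q [ 1.05  0.29  1.58  0.    1.28 -0.15]
```

```bash
r="";python3 -m crank '-6.2 51.5 0 0 0 0.082; -6.2 51.5 0 0 0 0.082; -6.2 51.5 0 0 0 0.082; -6.2 51.5 0 0 0 0.082; -6.2 51.5 0 0 0 0.082' -1 30; python3 -m crank '-6.2 51.5 0 0 0 0.082; -6.2 51.5 0 0 0 0.082; -6.2 51.5 0 0 0 0.082; -6.2 51.5 0 0 0 0.082; -6.2 51.5 0 0 0 0.082'; python3 -c "
from h import *
plan([.5785,-.1087,.231],down(-11))"
```

```text
time: 1.42
eef_pos: [0.4483, 0.4729, 0.2314]
tcp_rot: [0.923, 0.385, 0.0, -0.0]
contact_force: [-0.2, -0.1, -0.3]
opening: -0.002
time: 2.05
eef_pos: [0.5736, 0.2477, 0.2315]
tcp_rot: [0.982, 0.189, 0.0, -0.0]
contact_force: [-0.2, 0.6, -0.4]
opening: 0.001
t 2.05 p [0.5736 0.2477 0.2315] N 7 row: [-6.3 51.2  0.1] [-0.     -0.0001  0.0819] F [-0.2  0.6 -0.4] op 0.001 q [ 0.25  0.18  1.71 -0.    1.26 -0.14]
```

```bash
python3 -m crank '-6.2 51.2 0 0 0 0.082; -6.2 51.2 0 0 0 0.082; -6.2 51.2 0 0 0 0.082; -6.2 51.2 0 0 0 0.082; -6.2 51.2 0 0 0 0.082'; python3 -m crank '-6.2 51.2 0 0 0 0.082; -6.2 51.2 0 0 0 0.082; 0 0 0 0 0 0;0 0 0 0 0 0'; python3 - <<'E'
from h import *
plan([.5785,-.1087,.160],down(-11))
E
```

```text
time: 2.68
eef_pos: [0.5983, -0.0074, 0.2315]
tcp_rot: [1.0, -0.014, 0.0, 0.0]
contact_force: [0.3, -0.0, -0.2]
opening: -0.002
time: 3.18
eef_pos: [0.5791, -0.1066, 0.2314]
tcp_rot: [0.995, -0.095, 0.0, -0.0]
contact_force: [0.5, -0.0, -0.3]
opening: 0.001
t 3.17 p [ 0.5791 -0.1066  0.2314] N 2 row: [-0.1  1.1 35.7] [-0.0003 -0.0001  0.001 ] F [ 0.5 -0.  -0.3] op 0.001 q [-0.35  0.1   1.79  0.    1.25 -0.16]
```

```bash
python3 -m crank '0 1 33 0 0 0; 0 1 33 0 0 0; 0 0 0 0 0 0'; cat > look.py <<'E'
from h import *
import sys
k=sys.argv[1];
for n in C:
    im=optics.read_camera(n);cv2.imwrite(f"pics/{n}{k}.png",im[:,:,::-1])
s=readout.get_state();print(s["eef_pos"],{n:proj(n,[s["eef_pos"]]).round(1) for n in C})
x0,y0,w,h=map(int,sys.argv[2:6]);x1,y1=map(int,sys.argv[6:8])
a=cv2.imread(f"pics/side{k}.png")[y0:y0+h,x0:x0+w];b=cv2.imread(f"pics/top{k}.png")[y1:y1+h,x1:x1+w]
f=int(min(395//w,590//h));cv2.imwrite(f"pics/z{k}.png",np.hstack([cv2.resize(i,None,fx=f,fy=f,interpolation=cv2.INTER_CUBIC) for i in(a,b)]))
E
python3 look.py 1 315 190 79 79 340 160
```

```text
time: 3.55
eef_pos: [0.5769, -0.1065, 0.162]
tcp_rot: [0.996, -0.094, -0.003, -0.001]
contact_force: [-0.2, 0.3, -0.4]
opening: 0.001
[ 0.57927946 -0.10783463  0.16609125] {'side': array([[355.2, 219.2]]), 'top': array([[377.2, 197. ]])}
```

View pics/z1.png

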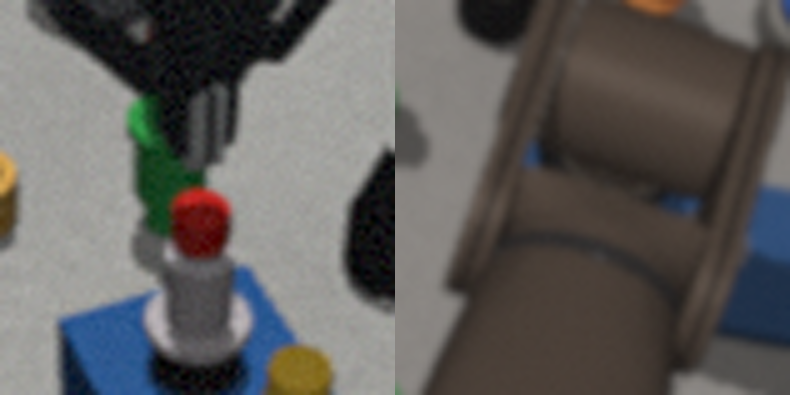

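Column alignment of the fingertips (zoom x 205) over the cap (zoom x 200) is good. Now the press.

```bash
python3 -m crank '0 0 20 0 0 0; 0 0 3 0 0 0; 0 0 2 0 0 0; 0 0 0 0 0 0'; python3 -m crank '0 0 2 0 0 0; 0 0 2 0 0 0;0 0 1 0 0 0; 0 0 0 0 0 0'
```

```text
time: 4.15
eef_pos: [0.5788, -0.109, 0.1405]
tcp_rot: [0.995, -0.095, 0.0, 0.0]
contact_force: [-0.8, 0.8, -1.4]
opening: 0.0
time: 4.65
eef_pos: [0.5791, -0.109, 0.136]
tcp_rot: [0.995, -0.095, 0.0, 0.0]
contact_force: [-1.3, -0.5, 2.8]
opening: -0.002
```

```bash
python3 -m crank '0 0 1 0 0 0; 0 0 1 0 0 0; 0 0 0 0 0 0';  python3 -m crank '0 0 1 0 0 0; 0 0 1 0 0 0; 0 0 0 0 0 0';python3 -m crank '0 0 1 0 0 0; 0 0 0.5 0 0 0; 0 0 0 0 0 0'
```

```text
time: 5.03
eef_pos: [0.5791, -0.109, 0.134]
tcp_rot: [0.995, -0.095, 0.001, 0.0]
contact_force: [-0.2, 0.1, 5.2]
opening: 0.0
time: 5.4
eef_pos: [0.5789, -0.1089, 0.1317]
tcp_rot: [0.995, -0.095, 0.0, 0.0]
contact_force: [0.4, 0.3, 5.1]
opening: -0.0
time: 5.78
eef_pos: [0.5789, -0.1089, 0.13]
tcp_rot: [0.995, -0.095, 0.0, 0.0]
contact_force: [-0.4, 0.3, 5.3]
opening: -0.001
```

```bash
python3 -m crank '0 0 0.5 0 0 0; 0 0 0 0 0 0';  python3 -m crank '0 0 0.5 0 0 0; 0 0 0 0 0 0'
```

```text
time: 6.02
eef_pos: [0.5791, -0.109, 0.1301]
tcp_rot: [0.995, -0.095, 0.001, 0.0]
contact_force: [-1.4, 0.7, 7.3]
opening: -0.001
time: 6.28
eef_pos: [0.5794, -0.1091, 0.13]
tcp_rot: [0.995, -0.095, 0.001, 0.0]
contact_force: [-1.1, 0.7, 8.2]
opening: 0.002
```

```bash
python3 -m crank '0 0 1 0 0 0; 0 0 0 0 0 0';  python3 -m crank '0 0 1.5 0 0 0; 0 0 0 0 0 0;0 0 0 0 0 0'
```

```text
time: 6.52
eef_pos: [0.58, -0.1093, 0.13]
tcp_rot: [0.995, -0.095, 0.002, 0.0]
contact_force: [-1.1, -0.0, 9.7]
opening: 0.001
time: 6.9
eef_pos: [0.5809, -0.1096, 0.13]
tcp_rot: [0.995, -0.095, 0.003, 0.001]
contact_force: [-1.6, 0.0, 14.0]
opening: -0.002
```

The cap is home: z stays at 0.130 while the force rises to 14 N. Next I back off, open and look.

```bash
python3 -m crank '0 0 -5 0 0 0; 0 0 -35 0 0 0; 0 0 -50 0 0 0; 0 0 0 0 0 0;0 0 0 0 0 0' 1; python3 look.py 2 315 190 79 79 340 160
```

```text
time: 7.52
eef_pos: [0.5778, -0.1085, 0.2147]
tcp_rot: [0.995, -0.095, -0.001, -0.0]
contact_force: [0.5, 0.5, -0.5]
opening: 1.002
[ 0.57735273 -0.10835687  0.21358959] {'side': array([[355.3, 199.7]]), 'top': array([[379.3, 194.7]])}
```

View pics/z2.png

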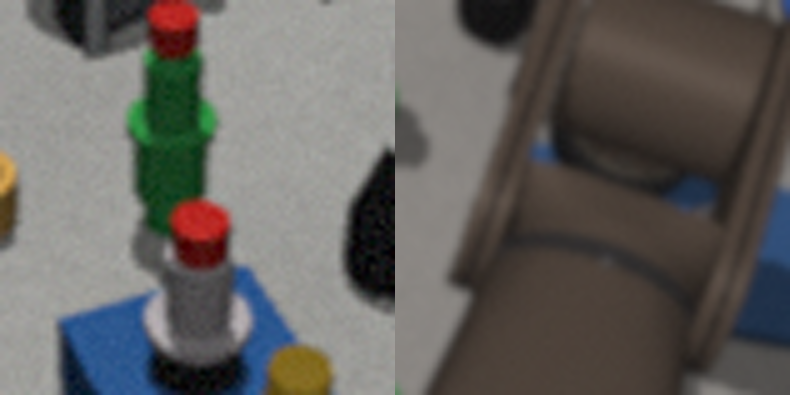

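```bash
python3 -c "
from h import *
plan([.5787,-.1086,.083],down(-11),5)"; python3 -m crank '0 0 30 0 0 0;0 0 30 0 0 0; 0 0 30 0 0 0; 0 0 25 0 0 0;0 0 0 0 0 0'; python3 -c "
from h import *
plan([.5787,-.1086,.083],down(-11),1)"
```

```text
t 7.62 p [ 0.5774 -0.1084  0.2136] N 5 row: [ 0.3  0.  26.1] [-0.0002  0.0009  0.0004] F [-0.5 -0.7 -0.3] op 0.998 q [-0.36  0.11  1.81 -0.    1.22 -0.17]
time: 8.25
eef_pos: [0.5757, -0.1077, 0.0969]
tcp_rot: [0.995, -0.095, -0.004, -0.001]
contact_force: [0.8, 0.2, 0.8]
opening: 0.999
t 8.25 p [ 0.5757 -0.1077  0.0969] N 1 row: [ 3.3  0.3 13.9] [-0.0015  0.0088  0.0019] F [0.8 0.2 0.8] op 0.999 q [-0.36  0.24  1.89  0.    1.01 -0.17]
```

```bash
python3 -m crank '0.5 0 10 0 0 0;0 0 1 0 0 0;0 0 0 0 0 0;0 0 0 0 0 0'; python3 -c "
from h import *
plan([.5787,-.1086,.083],down(-11),1)"; 
```

```text
time: 8.75
eef_pos: [0.5796, -0.1091, 0.0911]
tcp_rot: [0.995, -0.095, 0.001, 0.0]
contact_force: [1.2, -0.2, 0.5]
opening: 0.996
t 8.75 p [ 0.5796 -0.1091  0.0911] N 1 row: [-1.  -0.3  8.1] [ 0.0002 -0.0013  0.002 ] F [ 1.2 -0.2  0.5] op 0.996 q [-0.36  0.25  1.89 -0.    0.99 -0.17]
```

```bash
python3 look.py 3 315 190 79 79 340 160
```

```text
[ 0.57947729 -0.1090375   0.09088723] {'side': array([[354.5, 248. ]]), 'top': array([[375. , 201.3]])}
```

View pics/z3.png

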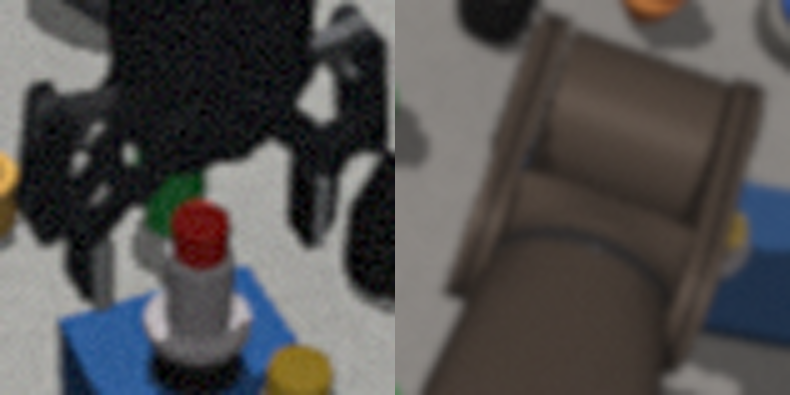

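```bash
python3 -m crank '-0.5 0 6 0 0 0;0 0 0 0 0 0;0 0 0 0 0 0'; python3 -m crank '0 0 0 0 0 0;0 0 0 0 0 0;0 0 0 0 0 0;0 0 0 0 0 0;0 0 0 0 0 0' -1 60; python3 look.py 4 315 190 79 79 340 160
```

```text
time: 9.22
eef_pos: [0.5785, -0.1088, 0.0841]
tcp_rot: [0.995, -0.095, -0.0, -0.0]
contact_force: [-0.2, 1.3, 0.3]
opening: 0.998
time: 9.85
eef_pos: [0.579, -0.109, 0.0847]
tcp_rot: [0.995, -0.095, 0.0, 0.0]
contact_force: [0.8, -0.3, 1.1]
opening: 0.312
[ 0.57904454 -0.10894783  0.08466189] {'side': array([[354.3, 250.2]]), 'top': array([[374.7, 201.8]])}
```

View pics/z4.png

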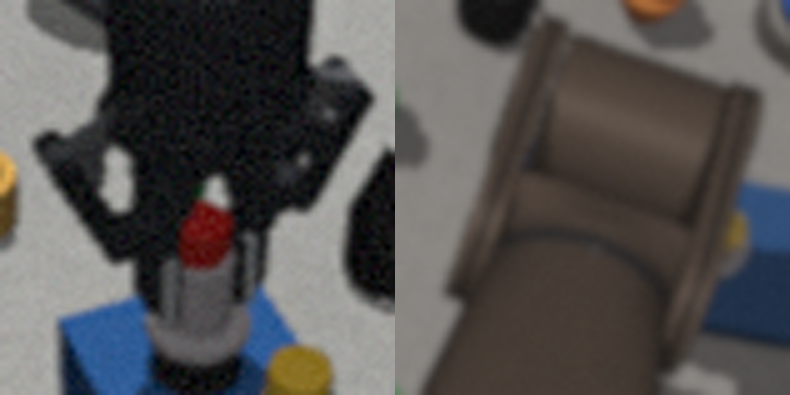

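```bash
python3 -m crank '0 0 -4 0 0 0;0 0 -8 0 0 0;0 0 -12 0 0 0;0 0 -15 0 0 0;0 0 -15 0 0 0' - 80; python3 -m crank '0 0 -25 0 0 0;0 0 -30 0 0 0;0 0 -30 0 0 0;0 0 -20 0 0 0;0 0 0 0 0 0';  python3 look.py 5 300 120 98 118 340 130
```

```text
time: 10.58
eef_pos: [0.5788, -0.1089, 0.1398]
tcp_rot: [0.995, -0.095, 0.0, 0.0]
contact_force: [-0.2, -0.5, -3.6]
opening: 0.299
time: 11.2
eef_pos: [0.5797, -0.1092, 0.2459]
tcp_rot: [0.995, -0.095, 0.002, 0.001]
contact_force: [0.9, -0.4, -2.7]
opening: 0.304
[ 0.57813159 -0.10864372  0.24239988] {'side': array([[356.2, 186.7]]), 'top': array([[380.7, 192.5]])}
```

View pics/z5.png

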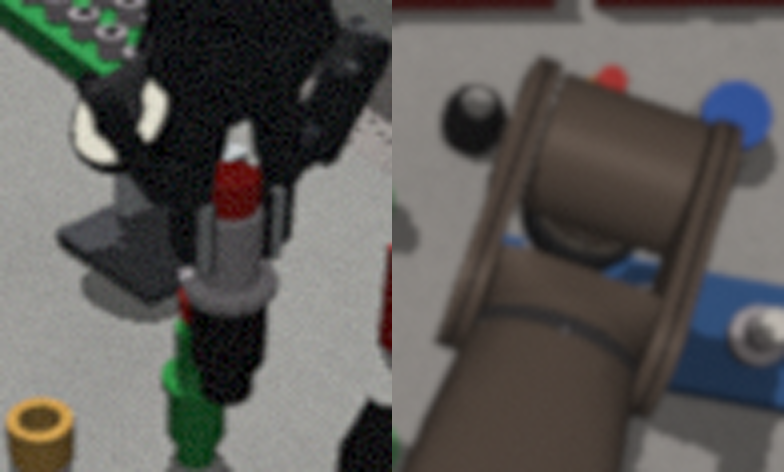

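```bash
python3 - <<'E'
from h import *
s=readout.get_state();p=s["eef_pos"];print(p)
Rm=R.from_quat(s["tcp_rot"])
for th in(0,2,4,6):
    ax=(Rm*R.from_rotvec([np.radians(th),0,0])).apply([0,0,-1])
    g=p+Rm.apply([0,0,-.0105]) # electrode 84.7 station?  face was z .010 with tcp .0847
    P=[p+ax*(d-.0747) for d in(0,60e-3,66e-3,102e-3,.120)]
    print(th,[((q-[300,120]+.5)*4).round(0).tolist() for q in proj('side',P)])
E
```

```text
[ 0.57813159 -0.10864372  0.24239988]
0 [[222.0, 398.0], [226.0, 296.0], [226.0, 285.0], [229.0, 217.0], [230.0, 181.0]]
2 [[219.0, 395.0], [225.0, 295.0], [226.0, 284.0], [230.0, 218.0], [232.0, 183.0]]
4 [[217.0, 391.0], [225.0, 294.0], [226.0, 284.0], [231.0, 219.0], [233.0, 185.0]]
6 [[215.0, 388.0], [224.0, 294.0], [225.0, 284.0], [232.0, 221.0], [235.0, 187.0]]
```

```bash
cat >> h.py <<'E'
L=np.array([.725,.213,.126]);yw=np.radians(-172.9);t40=np.radians(40)
A=np.array([np.sin(t40)*np.cos(yw),np.sin(t40)*np.sin(yw),np.cos(t40)])
Rmin=R.from_rotvec(np.cross([0,0,1],A)/np.sin(t40)*t40)
Rgoal=Rmin*R.from_matrix(down(-11))
E
python3 -c "
from h import *
plan(L+A*.2147,Rgoal,10)
plan(L+A*.2147,Rgoal,8)"
```

```text
t 11.3 p [ 0.5781 -0.1086  0.2424] N 10 row: [ -3.5 -30.5  -3.2] [0.0216 0.0665 0.0002] F [-0.5  0.6 -4. ] op 0.303 q [-0.36  0.09  1.78 -0.    1.27 -0.17]
t 11.3 p [ 0.5781 -0.1086  0.2424] N 8 row: [ -4.4 -38.1  -4. ] [0.027  0.0832 0.0002] F [-0.5  0.6 -4. ] op 0.303 q [-0.36  0.09  1.78 -0.    1.27 -0.17]
```

```bash
python3 -m crank '-3.5 -30.5 -3.2 0.0216 0.0665 0; -3.5 -30.5 -3.2 0.0216 0.0665 0; -3.5 -30.5 -3.2 0.0216 0.0665 0; -3.5 -30.5 -3.2 0.0216 0.0665 0; -3.5 -30.5 -3.2 0.0216 0.0665 0'; python3 -m crank '-3.5 -30.5 -3.2 0.0216 0.0665 0; -3.5 -30.5 -3.2 0.0216 0.0665 0; -3.5 -30.5 -3.2 0.0216 0.0665 0; -3.5 -30.5 -3.2 0.0216 0.0665 0; -3.5 -30.5 -3.2 0.0216 0.0665 0';python3 -m crank '0 0 0 0 0 0; 0 0 0 0 0 0'; python3 look.py 6 260 80 118 118 240 100;python3 -c "
from h import *
plan(L+A*.2147,Rgoal,1)"
```

```text
time: 11.92
eef_pos: [0.5863, 0.0449, 0.2607]
tcp_rot: [0.981, -0.094, 0.168, -0.038]
contact_force: [0.1, -0.2, -3.3]
opening: 0.303
time: 12.55
eef_pos: [0.5865, 0.1962, 0.2883]
tcp_rot: [0.936, -0.089, 0.332, -0.074]
contact_force: [1.0, 0.2, -2.9]
opening: 0.303
time: 12.8
eef_pos: [0.5873, 0.1952, 0.2895]
tcp_rot: [0.936, -0.089, 0.332, -0.074]
contact_force: [-0.2, -0.3, -2.6]
opening: 0.304
[0.58812483 0.19466635 0.29059289] {'side': array([[281.6, 104.3]]), 'top': array([[261. , 186.2]])}
t 12.9 p [0.5881 0.1947 0.2906] N 1 row: [-0.4 -1.2  0.1] [0.0012 0.001  0.0012] F [-0.5 -0.  -3.2] op 0.3 q [ 0.17 -0.2   2.08 -0.05  0.57  0.39]
```

View pics/z6.png

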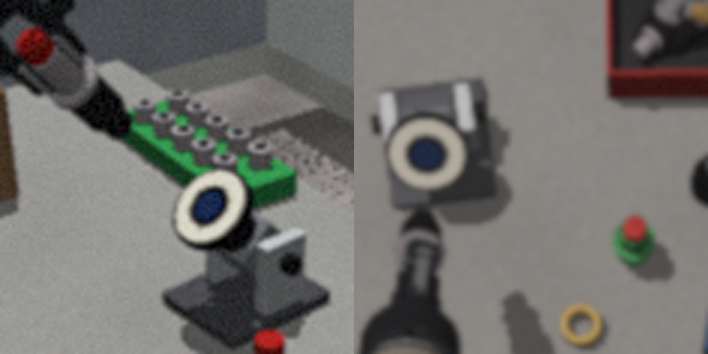

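Both views show the electrode: the tip is at side zoom (122,125) and top zoom (420,207), aimed at the lens. I'll overlay a predicted model to measure the offsets.

```bash
cat > ov.py <<'E'
from h import *
import sys
k=sys.argv[1];S=float(sys.argv[2]) if len(sys.argv)>2 else .0747
s=readout.get_state();p=s["eef_pos"];Rm=R.from_quat(s["tcp_rot"]);zt=Rm.apply([0,0,1]);face=p+S*zt
print("ax err deg",np.degrees(np.arccos(-zt@A)).round(2),"face-lens",face-L)
wins={'side':(262,78),'top':(238,105)}
out=[]
for n,(x,y) in wins.items():
    im=cv2.imread(f"pics/{n}{k}.png")[y:y+78+20,x:x+78];f=5
    im=cv2.resize(im,None,fx=f,fy=f,interpolation=cv2.INTER_CUBIC);im=cv2.convertScaleAbs(im,alpha=1.6,beta=25)
    def dr(P,c): cv2.polylines(im,[cv2.convexHull(((proj(n,P)-[x,y]+.5)*f).astype(np.float32)).astype(int)],True,c,1)
    for r,a0,b0 in((.013,0,.02),(.018,.02,.06),(.022,.06,.066),(.012,.102,.12)): dr(cyl(face,-zt,r,a0,b0),(0,255,255))
    dr(cyl(L,A,.036,0,0),(255,0,255)); q=((proj(n,[face,L+0*A,L+.3*A])-[x,y]+.5)*f).astype(int)
    cv2.line(im,q[1],q[2],(255,0,255),1)
    out.append(im)
cv2.imwrite(f"pics/ov{k}.png",np.hstack(out))
E
python3 ov.py 6
```

```text
ax err deg 0.09 face-lens [-0.0892925  -0.01247197  0.10730746]
```

View pics/ov6.png

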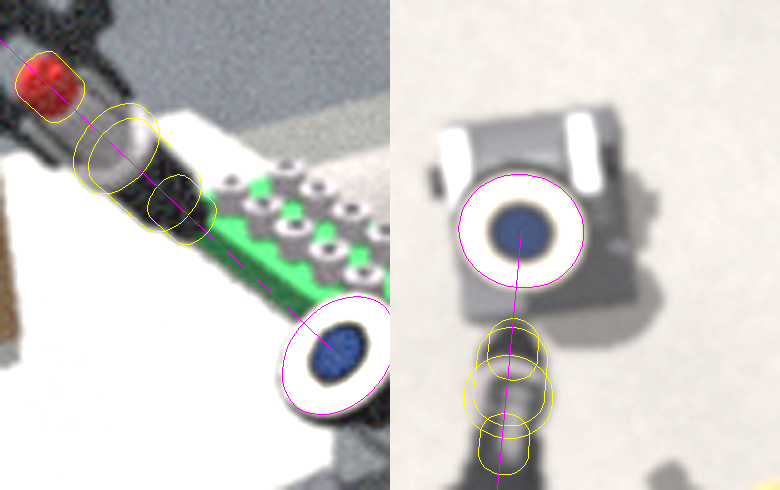

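```bash
cat > ov2.py <<'E'
from h import *
import sys
k=sys.argv[1];S=float(sys.argv[2]);wins={'side':tuple(map(int,sys.argv[3:5])),'top':tuple(map(int,sys.argv[5:7]))}
s=readout.get_state();p=s["eef_pos"];Rm=R.from_quat(s["tcp_rot"]);zt=Rm.apply([0,0,1]);face=p+S*zt
out=[]
for n,(x,y) in wins.items():
    f=8;im=cv2.imread(f"pics/{n}{k}.png")[y:y+72,x:x+48]
    im=cv2.resize(im,None,fx=f,fy=f,interpolation=cv2.INTER_CUBIC);im=cv2.LUT(im,(255*(np.arange(256)/255)**.55).astype(np.uint8))
    def dr(P,c): cv2.polylines(im,[cv2.convexHull(((proj(n,P)-[x,y]+.5)*f).astype(np.float32)).astype(int)],True,c,1)
    for r,a0,b0 in((.013,0,.02),(.018,.02,.06),(.022,.06,.066),(.012,.102,.12)): dr(cyl(face,-zt,r,a0,b0),(0,255,255))
    out.append(im)
cv2.imwrite(f"pics/ow{k}.png",np.hstack(out))
E
python3 ov2.py 6 .0747 262 82 320 0 2>/dev/null; python3 ov2.py 6 .0747 262 82 318 165 ; python3 ov2.py 6 .0747 262 82 238 160
```

```text
(no output)
```

View pics/ow6.png

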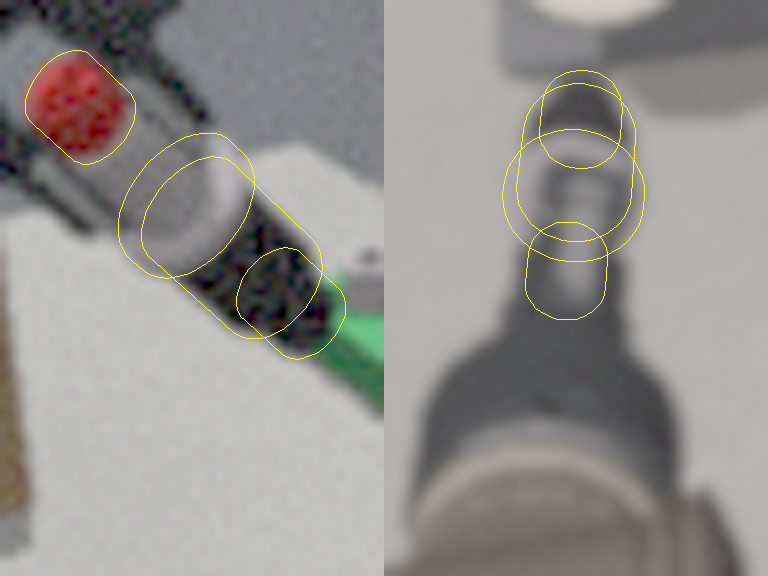

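```bash
python3 -m crank '0 -1 20 0 0 0; 0 0 20 0 0 0;0 0 0 0 0 0; 0 0 0 0 0 0; 0 0 0 0 0 0'; python3 look.py 7 260 80 118 118 240 100;python3 ov.py 7;python3 -c "
from h import *
plan(L+A*.1747,Rgoal,1)"; python3 ov2.py 7 .0747 280 92 238 145
```

```text
time: 13.52
eef_pos: [0.6141, 0.1995, 0.2624]
tcp_rot: [0.935, -0.089, 0.335, -0.075]
contact_force: [0.4, -0.1, -2.4]
opening: 0.301
[0.61392009 0.19971541 0.26223708] {'side': array([[291.6, 112.6]]), 'top': array([[260.9, 178.5]])}
ax err deg 0.14 face-lens [-0.0632918  -0.0073237   0.07913319]
t 13.62 p [0.6139 0.1997 0.2622] N 1 row: [-1.6  1.1  1.6] [-0.0009 -0.0023  0.0019] F [-0.4  0.4 -3.5] op 0.303 q [ 0.17 -0.11  2.05 -0.06  0.5   0.4 ]
```

View pics/ov7.png

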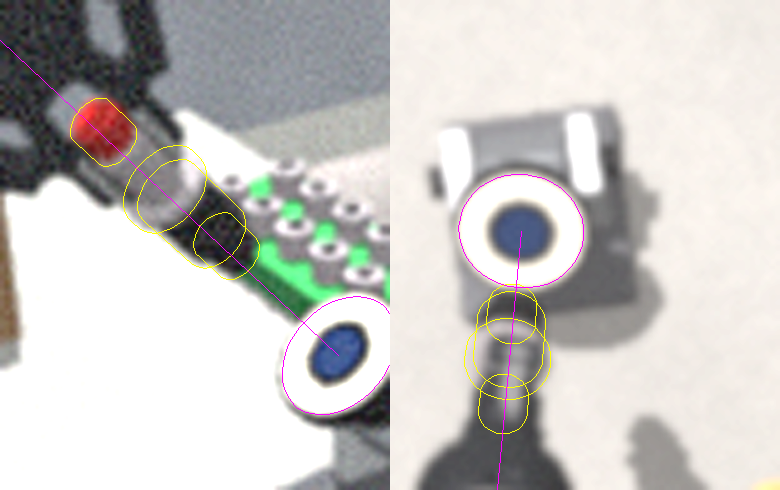

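View pics/ow7.png

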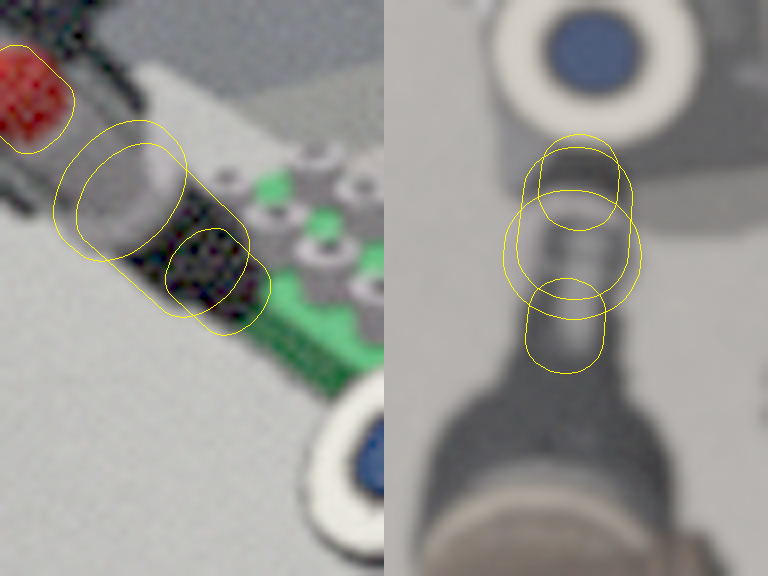

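```bash
cat > prof.py <<'E'
from h import *
import sys
from scipy.ndimage import map_coordinates
k=sys.argv[1];S=.0747
s=readout.get_state();p=s["eef_pos"];Rm=R.from_quat(s["tcp_rot"]);zt=Rm.apply([0,0,1]);face=p+S*zt
for n in C:
    g=cv2.cvtColor(cv2.imread(f"pics/{n}{k}.png"),cv2.COLOR_BGR2GRAY).astype(float)
    for st,r in((.004,.013),(.010,.013),(.016,.013),(.025,.018),(.035,.018),(.045,.018),(.055,.018),(.063,.022)):
        q=proj(n,[face-zt*st,face-zt*(st+.001)]);d=q[1]-q[0];d/=np.linalg.norm(d);pe=np.array([-d[1],d[0]])
        h=(proj(n,cyl(face-zt*st,zt,r,0,0))-q[0])@pe
        t=np.arange(-16,16.01,.25);v=sum(map_coordinates(g,[(q[0]+d*o)[1]+pe[1]*t,(q[0]+d*o)[0]+pe[0]*t],order=1) for o in(-.8,0,.8))/3
        v=np.convolve(v,np.ones(3)/3,'same');gr=np.gradient(v)
        w=[(abs(t-e)<4) for e in(h.min(),h.max())]
        e0=t[w[0]][np.argmin(gr[w[0]])];e1=t[w[1]][np.argmax(gr[w[1]])]
        print(n,int(st*1e3),"model",h.min().round(1),h.max().round(1),"seen",e0,e1,"shift",round((e0+e1-h.min()-h.max())/2,2),'pe',pe.round(2))
    q=proj(n,[face,face+zt*.001]);d=q[1]-q[0];d/=np.linalg.norm(d);pe=np.array([-d[1],d[0]])
    t=np.arange(-10,12.1,.5);v=sum(map_coordinates(g,[(q[0]+pe*o)[1]+d[1]*t,(q[0]+pe*o)[0]+d[0]*t],order=1) for o in(-1,0,1))/3
    h=(proj(n,cyl(face,zt,.013,0,0))-q[0])@d
    print(n,"tip model",h.max().round(1),list(zip(t,v.astype(int)))[10::2],'d',d.round(2))
E
python3 prof.py 7
```

```text
side 4 model -5.2 5.2 seen -4.25 5.25 shift 0.49 pe [ 0.68 -0.73]
side 10 model -5.2 5.3 seen -4.5 5.0 shift 0.24 pe [ 0.68 -0.73]
side 16 model -5.3 5.3 seen -6.25 7.75 shift 0.74 pe [ 0.68 -0.73]
side 25 model -7.3 7.4 seen -6.5 7.75 shift 0.6 pe [ 0.68 -0.73]
side 35 model -7.4 7.5 seen -6.5 7.25 shift 0.35 pe [ 0.68 -0.73]
side 45 model -7.5 7.5 seen -7.0 7.5 shift 0.23 pe [ 0.68 -0.73]
side 55 model -7.5 7.6 seen -8.25 3.75 shift -2.27 pe [ 0.68 -0.73]
side 63 model -9.3 9.3 seen -8.75 5.5 shift -1.66 pe [ 0.68 -0.73]
side tip model 3.6 [(np.float64(-5.0), np.int64(17)), (np.float64(-4.0), np.int64(10)), (np.float64(-3.0), np.int64(9)), (np.float64(-2.0), np.int64(9)), (np.float64(-1.0), np.int64(11)), (np.float64(0.0), np.int64(12)), (np.float64(1.0), np.int64(10)), (np.float64(2.0), np.int64(13)), (np.float64(3.0), np.int64(28)), (np.float64(4.0), np.int64(41)), (np.float64(5.0), np.int64(43)), (np.float64(6.0), np.int64(43)), (np.float64(7.0), np.int64(42)), (np.float64(8.0), np.int64(41)), (np.float64(9.0), np.int64(43)), (np.float64(10.0), np.int64(40)), (np.float64(11.0), 
[... 526 characters left out ...]
 model -8.6 8.6 seen -7.5 4.75 shift -1.4 pe [-1.   -0.09]
top tip model 4.3 [(np.float64(-5.0), np.int64(97)), (np.float64(-4.0), np.int64(95)), (np.float64(-3.0), np.int64(72)), (np.float64(-2.0), np.int64(45)), (np.float64(-1.0), np.int64(30)), (np.float64(0.0), np.int64(26)), (np.float64(1.0), np.int64(30)), (np.float64(2.0), np.int64(43)), (np.float64(3.0), np.int64(79)), (np.float64(4.0), np.int64(126)), (np.float64(5.0), np.int64(160)), (np.float64(6.0), np.int64(169)), (np.float64(7.0), np.int64(161)), (np.float64(8.0), np.int64(132)), (np.float64(9.0), np.int64(86)), (np.float64(10.0), np.int64(48)), (np.float64(11.0), np.int64(39)), (np.float64(12.0), np.int64(41))] d [ 0.09 -1.  ]
```

```bash
python3 - <<'E'
from h import *
for LL in(L,[.725,.213,.125],[.7262,.2143,.125]): print(LL,{n:(np.array(o)-proj(n,[LL])[0]).round(2) for n,o in(('side',(329.39,148.24)),('top',(263.68,150.73)))})
# lens in corrected world: subtract electrode pixel biases
obs={'side':np.array((329.39,148.24))-[-.06,-.67],'top':np.array((263.68,150.73))-[.0,.7]}
f=lambda v:np.concatenate([proj(n,[v])[0]-obs[n] for n in C])
r=least_squares(f,L,x_scale=.01,diff_step=1e-4);print(r.x.round(4),r.fun.round(2))
E
```

```text
[0.725 0.213 0.126] {'side': array([ 0.27, -0.3 ]), 'top': array([-0.15, -0.17])}
[0.725, 0.213, 0.125] {'side': array([ 0.27, -0.62]), 'top': array([-0.2 , -0.26])}
[0.7262, 0.2143, 0.125] {'side': array([ 0.15, -0.31]), 'top': array([0.24, 0.14])}
[0.7275 0.2141 0.1237] [ 0.24 -0.05 -0.11  0.24]
```

```bash
sed -i 's/^L=.*;yw/L=np.array([.7265,.2138,.125]);yw/' h.py; python3 -c "
from h import *
plan(L+A*.1747,Rgoal,1)"
```

```text
t 13.62 p [0.6139 0.1997 0.2622] N 1 row: [-1.3  0.3  3.4] [-0.0009 -0.0023  0.0019] F [-0.4  0.4 -3.5] op 0.303 q [ 0.17 -0.11  2.05 -0.06  0.5   0.4 ]
```

```bash
python3 -m crank '-1.3 0.3 3 0 0 0;0 0 0 0 0 0; 0 0 0 0 0 0; 0 0 0 0 0 0; 0 0 0 0 0 0';python3 -c "
from h import *
plan(L+A*.1747,Rgoal,1)";  python3 look.py 8 260 80 118 118 240 100;python3 ov.py 8
```

```text
time: 14.25
eef_pos: [0.6147, 0.2, 0.2581]
tcp_rot: [0.935, -0.089, 0.334, -0.074]
contact_force: [0.5, 0.4, -3.8]
opening: 0.303
t 14.25 p [0.6147 0.2    0.2581] N 1 row: [ 0.7 -0.1 -0.4] [-0.0005 -0.001   0.002 ] F [ 0.5  0.4 -3.8] op 0.303 q [ 0.17 -0.1   2.05 -0.06  0.49  0.4 ]
[0.61473171 0.19999618 0.25811212] {'side': array([[292. , 114.2]]), 'top': array([[261. , 178.5]])}
ax err deg 0.07 face-lens [-0.06405532 -0.00785081  0.07594461]
```

View pics/side8.png

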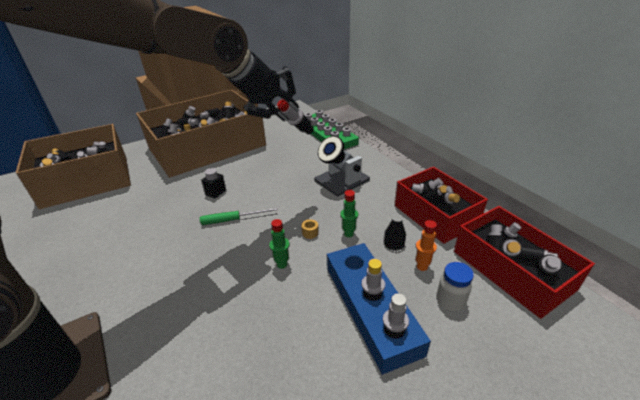

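View pics/ov8.png

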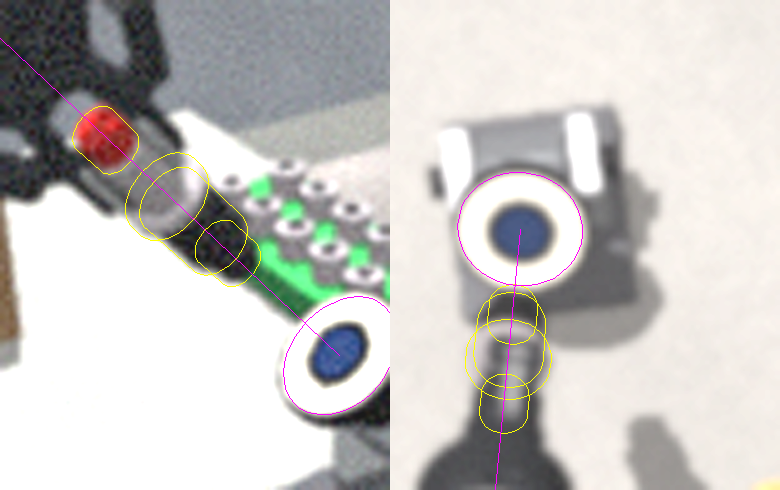

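The side view shows the red hole empty at (354,262) and the spares and loose things where they were. The electrode points at the lens at (330,149), and the cap and tip match the overlay to about 1 px. Now I hand the job in.

```bash
python3 -m crank '0 0 0 0 0 0;0 0 0 0 0 0'; python3 -c "
from plant import ctrl
print(ctrl.sign_off())"
```

```text
time: 14.6
eef_pos: [0.6147, 0.1999, 0.258]
tcp_rot: [0.935, -0.089, 0.334, -0.074]
contact_force: [0.4, -0.3, -3.5]
opening: 0.302
the job is handed in; nothing more can be done
None
```

I pressed the red cap home and drew the electrode straight up out of the rack. I then tipped it to face the inspection camera and handed the job in at 14.6 s, still gripped at 80 N.

- **Cap:** It slid at about 5 N, then stopped dead at z = 0.130 m while the push rose to 14 N. In the last pictures it still matched the home position.
- **Aim:** By the arm's reading, the tool axis is about 0.1° off the camera's line of sight as I measured it. The face is about 100 mm from the lens and about 1 mm off centre.
- **Steadiness:** The measured force stayed near the electrode's weight, about 3.5 N.
- **Other things:** In the last side picture the spares, look-alikes and loose things looked where they were at the start, by eye. Nothing was touching the camera.

**Remaining disagreement:** The camera pictures and the arm's own position differed by about 1 px (1–2 mm), including 1–5 mm in height. I corrected for this by comparing the electrode with the lens in the same pictures. I expect about 2 mm of uncertainty in centring and distance, and 1–2° in the camera's heading and the electrode's tilt in the jaws. No check failed.

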